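# Put the brass fitting under the microscope

## Robot

A 7-joint arm with a two-finger parallel gripper is mounted at the origin on the work surface. World frame = base frame: x ahead of the robot, y to its left, z up, the work surface at z = 0. Lengths are in m, angles in rad, forces in N, time in s.
With the tool pointing down it reaches from about 0.35 to 0.9 m from the base axis. Payload 19.9 kg.
Tool frame: the origin (TCP) lies midway between the tips of the shut fingers; the grasp point (between the pads) lies 19 mm behind it; z points along the fingers, y is the line along which they close (so a half turn about z gives the same grasp; the last joint's range is limited). The gripper opens to 94 mm and grips with 3 to 60 N. Pads are 16 mm wide; open, the fingers measure 119 mm over their backs; the gripper's body (75 mm by 177 mm) begins 78 mm behind the grasp point.
Start: joints at [-1.27, 0.417, -0.01, 1.614, 0.005, 1.111, -0.053], TCP at [0.209, 0.589, 0.205] pointing down, gripper open.
Joint ranges: [-2.81, 2.81], [-0.39, 2.02], [-1.27, 1.25], [0.06, 2.57], [-1.19, 4.33], [0.19, 2], [-2.82, 2.82]. Speed limits (rad/s): [1.89, 1.89, 2.39, 2.39, 3.01, 3.01, 3.01].

## Interface

Orientations are given as a 3x3 rotation matrix whose columns are the frame's x, y, z axes.
In Python, from rig import readout, get_image, hand_in gives the robot as it stands. The module is installed in compiled form; this text tells all that it offers.
- The arm moves only by the tool carry_out, never from a script. Its argument "motion" is a list of rows, each an object of numbers: "x", "y", "z": the shift along the tool's x, y, z in cm; "rx", "ry", "rz": the turn, a rotation vector about the tool's x, y, z in rad; "gripper": the opening, from 0 (shut) to 1 (fully open). In form: [{"x": .., "y": .., "z": .., "rx": .., "ry": .., "rz": .., "gripper": ..}, ...]. A call has 1 to 5 rows; each row is the pose to reach, as a shift and turn from the pose commanded when the call began, along the tool's axes at that moment; what a row does not reach only later rows make up. A row lasts 1/10 s, in which the tool goes at most 50 mm and 8.59 degrees, less where a joint would pass 70% of its speed; a pose out of reach is approached as far as the arm can. A call with a gripper value outside its range is refused whole. The fingers move at their own pace and stop on an object; "squeeze" is the grip in N (left out, the last holds). Time passes only in rows, so rows that repeat a pose let the fingers close. It gives the time, the measured TCP pose, the force, the opening and the grip force at its end, in the units of the state.
- readout.get_obs(): the state, without advancing time (a new reading comes with each control period).
- get_image(name): name is "side" or "top" or "wrist"; returns a dict with "frame" (480x640x3 uint8, blue, green, red), "z_map" (480x640 float32, m along the optical axis (not along the pixel's ray), 0 where there is no reading), "camera_matrix" (3x3 intrinsics, pixels), "D" ([k1, k2, p1, p2, k3] as OpenCV has them; the pictures are not rectified), "R" (3x3) and "t" (3): a world point X has camera coordinates R X + t; the wrist camera has in their place "hand_eye" (4x4, takes a point from camera to tool coordinates, whose origin is the TCP and whose axes are the flange's). Camera axes: x right, y down, z forward; pixel columns grow to the right and rows downward; lengths in m; the calibration is good to about 2 mm. A picture is of the moment at which its call begins: read the wrist's pose just before it.
- hand_in(): hands the job in; it is judged then, once.
The state is a dict: "t": time; "q": joint angles; "joint_velocities": joint speeds; "effort": joint torques, N m; "position": TCP position; "ee_rot": TCP orientation; "force": force on the tool from outside, world axes, zero at the start; "moment": the same for the moment, N m; "opening": finger opening in m; "gripper_force": force on a finger pad.
Only numpy, scipy, OpenCV 4.12 (cv2) and the standard library are available. Lean on these libraries where they do the work, as an engineer would, in place of code of your own. Each camera call takes 0.05 s, during which the arm holds its last target. There are 200 camera calls.

## Task

Take the grey bracket off the brass fitting in the blue crate and put it in the orange tray, then pick out the brass fitting and lay it gently in the cradle on the microscope's pulled-out carriage, down between the black lips. Push the carriage fully home by its red tab so that the fitting is under the lens. Leave the other parts in the crate, leave the white bottle standing where it is, and don't bump the microscope.

Things in the scene. Friction and masses are not known exactly. Their poses are not given: they have to be found in the camera images.
- fitting_c (a point): centre of the one brass (golden) pipe fitting to inspect, loose, about 0.25 kg, 84 x 30 x 30 mm: a round waist 20 mm in diameter and 56 mm long between two square flanges 30 x 30 mm, each 14 mm thick. It lies on flange flats on the crate's floor, its long axis (own x) level, centre 15 mm above the floor; at the start a grey bracket stands over its waist and only the ends show. Both ends and all four sides are alike
- bracket_c (a point): centre of the loose grey sheet-metal bracket, an upside-down U about 0.1 kg: 36 mm along own x (nearly along the fitting), 38 mm across its legs (own y), 38 mm high (z), sheet 4 mm thick, 30 mm clear between the legs and 34 mm under the top. It stands on the crate's floor over the fitting's waist; pinch it across the outside of its legs. The centre is 19 mm above its feet
- crate: blue open crate, fixed to the bench: outside 230 x 230 x 45 mm, inside 220 x 220 mm, floor and walls 5 mm thick. Origin: centre of its underside on the bench; x and y along its sides, z up
- tray_in (a point): centre of the inner floor of the low orange tray, fixed to the bench: outside 130 x 130 x 22 mm, walls 4 mm thick, its inner floor 4 mm above the bench; x and y along its sides
- nest (a point): centre of the cradle floor on the microscope's aluminium carriage, 36 mm above the bench; z up, y along the slide (+y inwards, to the lens axis). Black lips 10 mm high and 4 mm thick stand round the places of the two flanges and leave the fitting, laid with its long axis along y, 4 mm of play on every side: side lips with inner faces at x = +-19 mm only at |y| 30 to 46 mm, end stops with inner faces at y = +-46 mm. The middle (|y| under 30 mm) is open for fingers at the waist
- tab (a point): centre of the red upright push tab on the carriage, 132 mm from the cradle's centre towards the cradle's -y: 50 mm wide (x), 10 mm thick (y), 34 mm high (its foot on the plate 36 mm above the bench, top at 70 mm). Same axes as the cradle; push it along +y
- carriage (a joint): travel of the carriage in m: 0 = fully home against its stop with the cradle under the lens, up to 0.19 = pulled out along the cradle's -y. Slides level with about 2 N of friction and stays where it is left
- scope_head: the white stereo microscope, fixed. Origin: on the bench surface below the lens axis; y along the slide. The black ring light on the axis (radius 40 mm) has its underside 165 mm above the bench; the head above it, from 250 to 380 mm, is about 100 mm wide in x and 85 mm in y; twin eyepieces stick out to +x; the column stands 135 mm away on the +y side, up to 320 mm high
- spare0_c (a point): centre of a loose steel (silver) fitting in the crate, same shape as the brass one (84 x 30 x 30 mm, long axis own x); to be left in the crate
- spare1_c (a point): centre of a loose steel (silver) fitting in the crate, same shape as the brass one (84 x 30 x 30 mm, long axis own x); to be left in the crate
- spare2_c (a point): centre of a loose steel (silver) fitting in the crate, same shape as the brass one (84 x 30 x 30 mm, long axis own x); to be left in the crate
- bushing: loose copper-coloured bushing in the crate, 30 mm across and 16 mm high, hole 16 mm; origin: centre of its underside; to be left in the crate
- plug0: small loose dark steel plug in the crate, 22 mm across and 16 mm high; origin: centre of its underside; to be left in the crate
- plug1: small loose dark steel plug in the crate, 22 mm across and 16 mm high; origin: centre of its underside; to be left in the crate
- plug2: small loose dark steel plug in the crate, 22 mm across and 16 mm high; origin: centre of its underside; to be left in the crate
- plug3: small loose dark steel plug in the crate, 22 mm across and 16 mm high; origin: centre of its underside; to be left in the crate
- cleaner: loose white bottle with a red cap, 56 mm across, 130 mm high, standing beside the carriage, origin at its foot; leave it where it stands
Things that resemble listed ones, but are neither listed nor needed, are in the scene too. Leave any green look-alike of the part that bears spare2_c alone. There is more than one size of the part that bears bracket_c; the job needs the larger.

How it is judged:
By the outcome, as a careful person would: the job done as asked, in the order asked, and still so for the second after the job is handed in, with the robot touching nothing.
It also fails if it takes over 70 s, if anything falls off the work surface, if the arm or the gripper's body presses on something with over 40 N, if the wrist force passes 120 N, or if a joint passes its speed limit or range.

## Working session

There is one attempt and no reset: what is moved stays moved. The work goes in short steps, Python scripts to look and compute and a tool call to move; the robot and the scene stay as the last step left them, time stands still between calls to the robot, and variables do not carry over. Pictures are saved under pics/ and viewed, at most 10 in all, crops included, and the job is handed in when it is done.

Besides the shell and the picture viewer there is one more tool, called as name(argument=value, ...) on one line, values as JSON. carry_out: Moves the arm, as the interface text tells. Its arguments: {"type":"object","properties":{"motion":{"type":"array","items":{"type":"object","properties":{"x":{"type":"number"},"y":{"type":"number"},"z":{"type":"number"},"rx":{"type":"number"},"ry":{"type":"number"},"rz":{"type":"number"},"gripper":{"type":"number"}}}},"squeeze":{"type":"number"}},"required":["motion"]}

```bash
mkdir -p pics; cat > h.py <<'E'
import numpy as np, cv2
from rig import readout, get_image, hand_in
def cam(name):
    o=readout.get_obs(); im=get_image(name)
    if name=="wrist":
        T=np.eye(4);T[:3,:3]=o["ee_rot"];T[:3,3]=o["position"]
        M=T@np.array(im["hand_eye"]); im["Rc"]=M[:3,:3]; im["C"]=M[:3,3]
    else:
        R=np.array(im["R"]);im["Rc"]=R.T; im["C"]=-R.T@np.array(im["t"]).ravel()
    return im
def rays(im,uv):
    p=cv2.undistortPoints(np.array(uv,float).reshape(-1,1,2),np.array(im["camera_matrix"]),np.array(im["D"])).reshape(-1,2)
    return np.c_[p,np.ones(len(p))]@im["Rc"].T
def onplane(im,uv,z):
    r=rays(im,uv); return im["C"]+r*((z-im["C"][2])/r[:,2])[:,None]
def cloud(im):
    v,u=np.mgrid[0:480,0:640]; r=rays(im,np.c_[u.ravel(),v.ravel()])
    P=im["C"]+r*im["z_map"].ravel()[:,None]; P[im["z_map"].ravel()==0]=np.nan
    return P.reshape(480,640,3)
def rel(p):
    "world point -> tool-axis shift cm"
    o=readout.get_obs(); return np.array(o["ee_rot"]).T@(np.array(p)-o["position"])*100
E
python3 - <<'E'
from h import *
np.set_printoptions(precision=4,suppress=True)
for n in ["top","side"]:
    im=cam(n); cv2.imwrite(f"pics/{n}0.png",im["frame"]); np.savez(f"{n}0.npz",**im); print(n,im["C"],im["Rc"][:,2])
o=readout.get_obs(); print(o["ee_rot"],o["position"],o["t"])
E
```

```text
top [0.3282 0.0183 1.3629] [ 0.136  -0.0008 -0.9907]
side [-0.0114 -0.6522  0.9183] [ 0.4361  0.5553 -0.7081]
[[-0.9422  0.3352 -0.0003]
 [ 0.3352  0.9422 -0.001 ]
 [-0.0001 -0.001  -1.    ]] [0.2094 0.5885 0.2049] 0.1
```

View pics/top0.png

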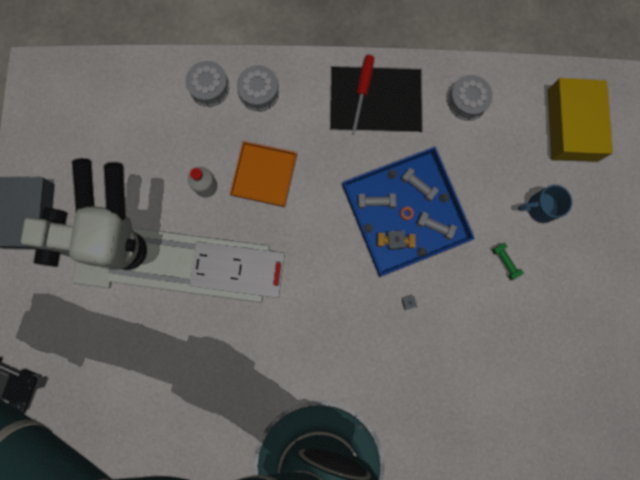

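View pics/side0.png

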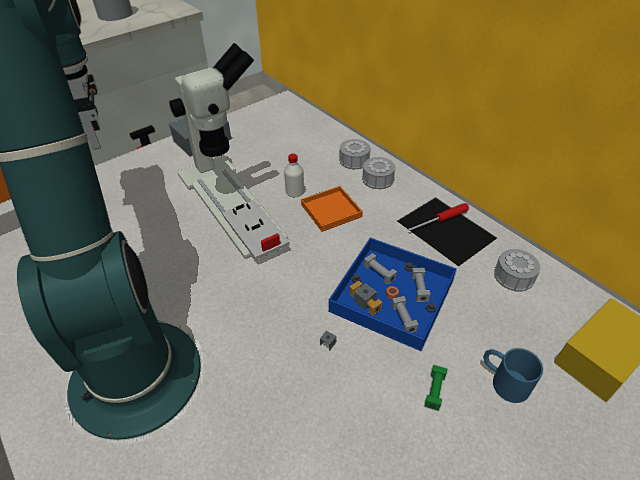

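The top view shows the brass fitting with its bracket at about (397,240) in the blue crate. The orange tray is at (264,175), the cradle at (219,266), the red tab at (278,273) and the bottle at (202,180). The small decoy bracket lies outside the crate at (408,301). The side view agrees with this.

```bash
cat > m.py <<'E'
from h import *
np.set_printoptions(precision=4,suppress=True)
def ld(n):
    d=np.load(f"{n}0.npz"); return {k:d[k] for k in d}
for n in ["top","side"]:
    im=ld(n); f=im["frame"]; hsv=cv2.cvtColor(f,cv2.COLOR_BGR2HSV); P=cloud(im); h,s,v=cv2.split(hsv)
    def comps(mask,name,zlo,zhi,amin):
        m=(mask&(P[...,2]>zlo)&(P[...,2]<zhi)).astype(np.uint8)
        k,l,st,c=cv2.connectedComponentsWithStats(m)
        for i in range(1,k):
            if st[i,4]>=amin:
                Q=P[l==i]; xy=Q[:,:2].astype(np.float32); r=cv2.minAreaRect(xy)
                print(n,name,st[i,4],"px",c[i].round(1),"med",np.median(Q,0),"zmax",Q[:,2].max(),"rect",np.round(r[0],4),np.round(r[1],4),round(r[2],1))
    comps((h>5)&(h<18)&(s>170),"orange",-.01,.05,400)
    comps(((h<5)|(h>172))&(s>150),"red",-.01,.2,20)
    comps((h>105)&(h<125)&(s>150),"blue",-.01,.08,300)
    comps((h>15)&(h<28)&(s>120),"brass",-.01,.08,20)
    comps((v<45),"black",.03,.08,10)
E
python3 m.py
```

```text
top orange 2928 px [263.1 173.6] med [0.66   0.1407 0.0044] zmax 0.02858844983257347 rect [0.6581 0.1393] [0.1271 0.1292] 78.5
top red 415 px [365.3  75.7] med [ 0.8986 -0.095   0.0244] zmax 0.0347381226472927 rect [ 0.9031 -0.0947] [0.0287 0.0989] 78.3
top red 96 px [195.8 173.7] med [0.6271 0.2725 0.1293] zmax 0.13639723780707458 rect [0.6272 0.2729] [0.0241 0.021 ] 45.6
top red 73 px [276.6 273.6] med [0.4229 0.0985 0.0693] zmax 0.07535628918284343 rect [0.424  0.0989] [0.0073 0.0459] 84.2
top blue 7327 px [407.5 209.8] med [ 0.5812 -0.1936  0.0055] zmax 0.052491082247595244 rect [ 0.5744 -0.19  ] [0.2259 0.2283] 22.5
top brass 3100 px [576.5 121.5] med [ 0.7862 -0.5776  0.0763] zmax 0.07999994662752252 rect [ 0.7995 -0.5989] [0.1249 0.1825] 88.9
top brass 105 px [382.1 239.5] med [ 0.507  -0.1321  0.0334] zmax 0.0405253703137467 rect [ 0.508  -0.1352] [0.0233 0.0268] 88.5
top brass 90 px [410.3 240.5] med [ 0.5063 -0.1958  0.0337] zmax 0.04411869652066969 rect [ 0.5059 -0.1961] [0.0256 0.0184] 0.7
top black 215 px [ 44.4 195.7] med [0.5921 0.6387 0.053 ] zmax 0.07051058410889843 
[... 2278 characters left out ...]
03904 rect [0.4302 0.1829] [0.0075 0.0218] 79.5
side black 265 px [142.3 380.7] med [ 0.0071 -0.0755  0.073 ] zmax 0.07996101084243612 rect [-0.0027 -0.0542] [0.0606 0.1592] 88.1
side black 326 px [150.2 387.4] med [ 0.0166 -0.0772  0.0421] zmax 0.05328244215475331 rect [-0.0044 -0.0555] [0.0611 0.1609] 86.5
side black 23 px [499.7 366.3] med [ 0.5723 -0.4829  0.0631] zmax 0.07915247927163283 rect [ 0.5711 -0.4841] [0.0114 0.0008] 37.9
side black 18 px [536.7 374.7] med [ 0.6123 -0.5417  0.0627] zmax 0.07605120395135956 rect [ 0.6127 -0.541 ] [0.0146 0.0024] 38.9
side black 39 px [ 87.2 395.1] med [-0.0933 -0.0027  0.0337] zmax 0.038656521762004514 rect [-0.0955 -0.0002] [0.012  0.0188] 67.5
```

carry_out(motion=[{"x":-20,"y":-29,"z":0,"gripper":0.65},{"x":-20,"y":-29,"z":0,"gripper":0.65},{"x":-20,"y":-29,"z":0,"gripper":0.65},{"x":-20,"y":-29,"z":0,"gripper":0.65},{"x":-20,"y":-29,"z":0,"gripper":0.65}], squeeze=20)

```text
invalid input
```

carry_out(motion=[{"x":-20.0,"y":-29.0,"z":0.0,"rx":0.0,"ry":0.0,"rz":0.0,"gripper":0.65},{"x":-20.0,"y":-29.0,"z":0.0,"rx":0.0,"ry":0.0,"rz":0.0,"gripper":0.65},{"x":-20.0,"y":-29.0,"z":0.0,"rx":0.0,"ry":0.0,"rz":0.0,"gripper":0.65},{"x":-20.0,"y":-29.0,"z":0.0,"rx":0.0,"ry":0.0,"rz":0.0,"gripper":0.65},{"x":-20.0,"y":-29.0,"z":0.0,"rx":0.0,"ry":0.0,"rz":0.0,"gripper":0.65}], squeeze=20)

```text
t: 0.6
position: [0.2743, 0.3453, 0.2052]
ee_rot: [[-0.942, 0.335, -0.0], [0.335, 0.942, -0.0], [0.0, -0.0, -1.0]]
force: [1.2, 1.2, 0.4]
opening: 0.0616
gripper_force: 0.0
```

carry_out(motion=[{"x":-19.4,"y":-17.0,"z":0.0,"rx":0.0,"ry":0.0,"rz":0.7,"gripper":0.65},{"x":-19.4,"y":-17.0,"z":0.0,"rx":0.0,"ry":0.0,"rz":0.7,"gripper":0.65},{"x":-19.4,"y":-17.0,"z":0.0,"rx":0.0,"ry":0.0,"rz":0.7,"gripper":0.65},{"x":-19.4,"y":-17.0,"z":0.0,"rx":0.0,"ry":0.0,"rz":0.7,"gripper":0.65},{"x":-19.4,"y":-17.0,"z":0.0,"rx":0.0,"ry":0.0,"rz":0.7,"gripper":0.65}])

```text
t: 1.1
position: [0.3966, 0.1271, 0.2056]
ee_rot: [[-0.5, 0.866, 0.0], [0.866, 0.5, 0.0], [0.0, 0.0, -1.0]]
force: [1.3, 1.6, -0.3]
opening: 0.0611
gripper_force: 0.0
```

```bash
python3 -c "
from h import *
o=readout.get_obs();print(o['position'],o['ee_rot'],rel([.507,-.165,.205]),o['q'])
im=cam('wrist');print(im['hand_eye'],im['camera_matrix'])"
```

```text
[0.39659812 0.12713695 0.2056181 ] [[-4.99503325e-01  8.66311908e-01  3.25903774e-04]
 [ 8.66311957e-01  4.99503219e-01  3.56174656e-04]
 [ 1.45768362e-04  4.60244761e-04 -9.99999883e-01]] [-30.8227934   -5.02811693   0.05500289] [-0.74616723  0.0287684   0.37101001  2.10907458 -0.01260286  1.00530819
  0.15447693]
[[ 1.39713301e-03 -9.59835136e-01 -2.80561150e-01  8.17950098e-02]
 [ 9.99999018e-01  1.30978868e-03  4.98823293e-04  1.13206419e-03]
 [-1.11312304e-04 -2.80561572e-01  9.59836024e-01 -1.78422880e-01]
 [ 0.00000000e+00  0.00000000e+00  0.00000000e+00  1.00000000e+00]] [[419.03707105   0.         316.14652314]
 [  0.         419.03707105 247.00067629]
 [  0.           0.           1.        ]]
```

carry_out(motion=[{"x":-30.8,"y":-5.0,"z":0.0,"rx":0.0,"ry":0.0,"rz":0.52,"gripper":0.65},{"x":-30.8,"y":-5.0,"z":0.0,"rx":0.0,"ry":0.0,"rz":0.52,"gripper":0.65},{"x":-30.8,"y":-5.0,"z":0.0,"rx":0.0,"ry":0.0,"rz":0.52,"gripper":0.65},{"x":-30.8,"y":-5.0,"z":0.0,"rx":0.0,"ry":0.0,"rz":0.52,"gripper":0.65},{"x":-30.8,"y":-5.0,"z":0.0,"rx":0.0,"ry":0.0,"rz":0.52,"gripper":0.65}])

```text
t: 1.65
position: [0.4864, -0.106, 0.2056]
ee_rot: [[-0.007, 1.0, 0.0], [1.0, 0.007, 0.0], [0.0, 0.0, -1.0]]
force: [0.6, 1.4, 0.3]
opening: 0.0609
gripper_force: 0.0
```

```bash
python3 -c "
from h import *
o=readout.get_obs();print(o['position'],o['ee_rot'],rel([.507,-.165,.205]),o['joint_velocities'])
im=cam('wrist');cv2.imwrite('pics/w1.png',im['frame']);np.savez('w10.npz',**im)"
```

```text
[ 0.48643045 -0.10595199  0.20556269] [[-6.77007656e-03  9.99977016e-01  3.64772887e-04]
 [ 9.99977083e-01  6.77007200e-03  1.37202964e-05]
 [ 1.12504423e-05  3.64857415e-04 -9.99999933e-01]] [-5.91859212  2.01691169  0.05693784] [ 0.83642654  0.61225079  0.29837297 -0.57469099 -0.45480648  0.12531391
  1.38033968]
```

View pics/w1.png

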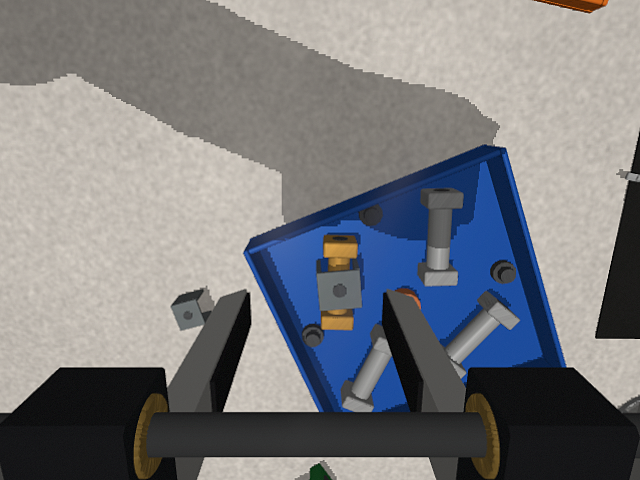

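The wrist view shows the bracket top at (339,284), nearly aligned with the tool. The brass ends are at (340,246) and (337,320), with a plug at (312,335) and the bushing at (408,298). I'll move closer and look again.

carry_out(motion=[{"x":-5.9,"y":2.0,"z":2.0,"rx":0.0,"ry":0.0,"rz":0.0,"gripper":0.57},{"x":-5.9,"y":2.0,"z":4.0,"rx":0.0,"ry":0.0,"rz":0.0,"gripper":0.57},{"x":-5.9,"y":2.0,"z":6.0,"rx":0.0,"ry":0.0,"rz":0.0,"gripper":0.57},{"x":-5.9,"y":2.0,"z":6.0,"rx":0.0,"ry":0.0,"rz":0.0,"gripper":0.57},{"x":-5.9,"y":2.0,"z":6.0,"rx":0.0,"ry":0.0,"rz":0.0,"gripper":0.57}])

```text
t: 2.2
position: [0.5066, -0.1627, 0.1458]
ee_rot: [[-0.009, 1.0, -0.001], [1.0, 0.009, -0.0], [-0.0, -0.001, -1.0]]
force: [0.6, -0.2, -0.1]
opening: 0.0534
gripper_force: 0.0
```

```bash
cat > w.py <<'E'
from h import *
np.set_printoptions(precision=4,suppress=True)
import sys
im=cam('wrist');cv2.imwrite(sys.argv[1],im['frame']);np.savez('w0.npz',**im)
o=readout.get_obs();print(o['position'],o['ee_rot'])
P=cloud(im);h,s,v=cv2.split(cv2.cvtColor(im['frame'],cv2.COLOR_BGR2HSV))
def comp(m,name,amin=150):
    m=m.astype(np.uint8);k,l,st,c=cv2.connectedComponentsWithStats(m)
    for i in range(1,k):
        if st[i,4]>=amin:
            Q=P[l==i];r=cv2.minAreaRect(Q[:,:2].astype(np.float32))
            print(name,st[i,4],c[i].round(0),"med",np.median(Q,0),"rect",np.round(r[0],4),np.round(r[1],4),round(r[2],1),"rel",rel([*r[0],np.median(Q[:,2])]))
Z=P[...,2]
R=np.hypot(P[...,0]-.507,P[...,1]+.165)<.07
comp(R&(s<60)&(Z>.038)&(Z<.055),"brkt top")
comp(R&(h>12)&(h<28)&(s>120)&(Z>.029)&(Z<.042),"brass top")
E
python3 w.py pics/w2.png
```

```text
[ 0.507  -0.1627  0.1464] [[-0.0096  1.      0.0007]
 [ 1.      0.0096 -0.0001]
 [-0.0001  0.0007 -1.    ]]
brkt top 2602 [317. 246.] med [ 0.5082 -0.162   0.0423] rect [ 0.5082 -0.1629] [0.0374 0.0364] 5.2 rel [-0.0198  0.1123 10.4033]
brass top 876 [318. 196.] med [ 0.5087 -0.1281  0.0339] rect [ 0.5088 -0.1313] [0.0199 0.0289] 88.6 rel [ 3.1398  0.2102 11.2443]
brass top 733 [315. 288.] med [ 0.5073 -0.1967  0.034 ] rect [ 0.5075 -0.195 ] [0.0292 0.0187] 1.2 rel [-3.2281  0.0109 11.2324]
```

View pics/w2.png

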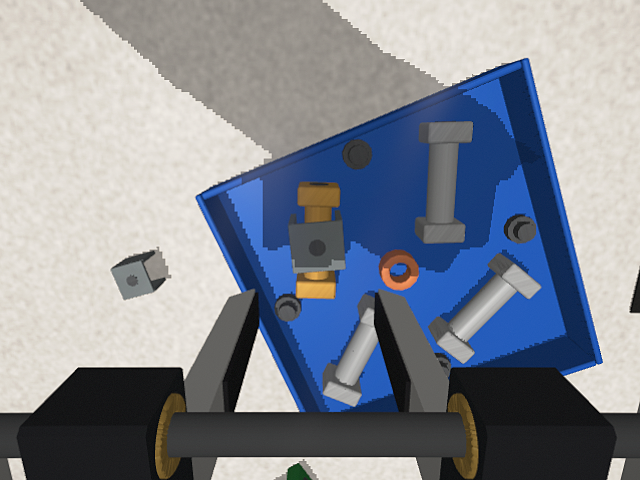

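The bracket is at (317,246) and the brass ends at (318,196) and (315,288). The fingers have room on both sides, so I'll descend and grip.

carry_out(motion=[{"x":0.0,"y":0.1,"z":4.0,"rx":0.0,"ry":0.0,"rz":-0.08,"gripper":0.57},{"x":0.0,"y":0.1,"z":8.0,"rx":0.0,"ry":0.0,"rz":-0.08,"gripper":0.57},{"x":0.0,"y":0.1,"z":11.0,"rx":0.0,"ry":0.0,"rz":-0.08,"gripper":0.57},{"x":0.0,"y":0.1,"z":12.5,"rx":0.0,"ry":0.0,"rz":-0.08,"gripper":0.57},{"x":0.0,"y":0.1,"z":13.2,"rx":0.0,"ry":0.0,"rz":-0.08,"gripper":0.57}])

```text
t: 2.75
position: [0.5079, -0.1627, 0.0134]
ee_rot: [[-0.089, 0.996, 0.0], [0.996, 0.089, 0.0], [0.0, 0.0, -1.0]]
force: [0.2, -0.8, -0.5]
opening: 0.0538
gripper_force: 0.0
```

carry_out(motion=[{"x":0.0,"y":0.0,"z":0.0,"rx":0.0,"ry":0.0,"rz":0.0,"gripper":0.35},{"x":0.0,"y":0.0,"z":0.0,"rx":0.0,"ry":0.0,"rz":0.0,"gripper":0.35},{"x":0.0,"y":0.0,"z":0.0,"rx":0.0,"ry":0.0,"rz":0.0,"gripper":0.35},{"x":0.0,"y":0.0,"z":0.0,"rx":0.0,"ry":0.0,"rz":0.0,"gripper":0.35},{"x":0.0,"y":0.0,"z":0.0,"rx":0.0,"ry":0.0,"rz":0.0,"gripper":0.35}], squeeze=12)

```text
t: 3.25
position: [0.5085, -0.1631, 0.0148]
ee_rot: [[-0.089, 0.996, 0.002], [0.996, 0.089, -0.0], [-0.0, 0.002, -1.0]]
force: [-1.3, 0.3, 9.2]
opening: 0.0378
gripper_force: 12.0
```

carry_out(motion=[{"x":0.0,"y":0.0,"z":-1.0,"rx":0.0,"ry":0.0,"rz":0.0,"gripper":0.35},{"x":0.0,"y":0.0,"z":-3.0,"rx":0.0,"ry":0.0,"rz":0.0,"gripper":0.35},{"x":0.0,"y":0.0,"z":-6.0,"rx":0.0,"ry":0.0,"rz":0.0,"gripper":0.35},{"x":0.0,"y":0.0,"z":-10.0,"rx":0.0,"ry":0.0,"rz":0.0,"gripper":0.35},{"x":0.0,"y":0.0,"z":-12.0,"rx":0.0,"ry":0.0,"rz":0.0,"gripper":0.35}], squeeze=12)

```text
t: 3.75
position: [0.5084, -0.1635, 0.1373]
ee_rot: [[-0.088, 0.996, 0.003], [0.996, 0.088, -0.001], [-0.001, 0.003, -1.0]]
force: [0.3, 0.3, -0.9]
opening: 0.0378
gripper_force: 12.0
```

```bash
python3 -c "
from h import *
o=readout.get_obs();print(o['position'],o['opening'],rel([.658,.141,.135]))"
```

```text
[ 0.50843012 -0.16349156  0.13726047] 0.03784600032023918 [29.00848751 17.58843689  0.26117801]
```

carry_out(motion=[{"x":28.0,"y":17.5,"z":0.0,"rx":0.0,"ry":0.0,"rz":0.0,"gripper":0.35},{"x":28.0,"y":17.5,"z":0.0,"rx":0.0,"ry":0.0,"rz":0.0,"gripper":0.35},{"x":28.0,"y":17.5,"z":0.0,"rx":0.0,"ry":0.0,"rz":0.0,"gripper":0.35},{"x":28.0,"y":17.5,"z":0.0,"rx":0.0,"ry":0.0,"rz":0.0,"gripper":0.35},{"x":28.0,"y":17.5,"z":0.0,"rx":0.0,"ry":0.0,"rz":0.0,"gripper":0.35}])

```text
t: 4.25
position: [0.6214, 0.062, 0.1348]
ee_rot: [[-0.089, 0.996, 0.001], [0.996, 0.089, 0.0], [0.0, 0.001, -1.0]]
force: [-0.3, -0.4, -0.4]
opening: 0.0378
gripper_force: 12.0
```

```bash
python3 -c "
from h import *
o=readout.get_obs();print(o['position'],o['opening'],rel([.66,.13,.016]))"
```

```text
[0.62144124 0.06202292 0.13481719] 0.03779011307873357 [ 6.42788973  4.43201294 11.88660397]
```

carry_out(motion=[{"x":6.4,"y":4.4,"z":0.0,"rx":0.0,"ry":0.0,"rz":0.0,"gripper":0.35},{"x":6.4,"y":4.4,"z":2.0,"rx":0.0,"ry":0.0,"rz":0.0,"gripper":0.35},{"x":6.4,"y":4.4,"z":6.0,"rx":0.0,"ry":0.0,"rz":0.0,"gripper":0.35},{"x":6.4,"y":4.4,"z":10.0,"rx":0.0,"ry":0.0,"rz":0.0,"gripper":0.35},{"x":6.4,"y":4.4,"z":11.0,"rx":0.0,"ry":0.0,"rz":0.0,"gripper":0.35}])

```text
t: 4.75
position: [0.6567, 0.1275, 0.0205]
ee_rot: [[-0.089, 0.996, -0.005], [0.996, 0.089, -0.002], [-0.001, -0.005, -1.0]]
force: [-0.5, -0.5, -1.1]
opening: 0.0376
gripper_force: 12.0
```

carry_out(motion=[{"x":0.0,"y":0.0,"z":0.5,"rx":0.0,"ry":0.0,"rz":0.0,"gripper":0.35},{"x":0.0,"y":0.0,"z":0.9,"rx":0.0,"ry":0.0,"rz":0.0,"gripper":0.35},{"x":0.0,"y":0.0,"z":0.9,"rx":0.0,"ry":0.0,"rz":0.0,"gripper":0.57},{"x":0.0,"y":0.0,"z":0.9,"rx":0.0,"ry":0.0,"rz":0.0,"gripper":0.57},{"x":0.0,"y":0.0,"z":0.9,"rx":0.0,"ry":0.0,"rz":0.0,"gripper":0.57}])

```text
t: 5.25
position: [0.6595, 0.1278, 0.0156]
ee_rot: [[-0.089, 0.996, 0.001], [0.996, 0.089, 0.0], [0.0, 0.001, -1.0]]
force: [-1.1, 0.0, -0.6]
opening: 0.0535
gripper_force: 0.0
```

Released. I'll lift straight up and head back above the fitting.

carry_out(motion=[{"x":0.0,"y":0.0,"z":-4.0,"rx":0.0,"ry":0.0,"rz":0.0,"gripper":0.57},{"x":0.0,"y":0.0,"z":-8.0,"rx":0.0,"ry":0.0,"rz":0.0,"gripper":0.57},{"x":-4.0,"y":-3.0,"z":-12.0,"rx":0.0,"ry":0.0,"rz":0.05,"gripper":0.57},{"x":-8.0,"y":-5.5,"z":-13.0,"rx":0.0,"ry":0.0,"rz":0.1,"gripper":0.57},{"x":-12.0,"y":-8.0,"z":-13.0,"rx":0.0,"ry":0.0,"rz":0.1,"gripper":0.57}])

```text
t: 5.75
position: [0.5936, 0.0071, 0.1466]
ee_rot: [[0.012, 1.0, 0.004], [1.0, -0.012, 0.001], [0.001, 0.004, -1.0]]
force: [0.9, -0.5, -0.8]
opening: 0.0535
gripper_force: 0.0
```

```bash
python3 -c "
from h import *
o=readout.get_obs();print(o['position'],o['ee_rot'],rel([.508,-.163,.145]))"
```

```text
[0.59364701 0.00705484 0.1466205 ] [[ 1.18065565e-02  9.99923147e-01  3.78212786e-03]
 [ 9.99929897e-01 -1.18098623e-02  8.52906076e-04]
 [ 8.97506937e-04  3.77179284e-03 -9.99992484e-01]] [-17.1055572   -8.36382149   0.11515239]
```

carry_out(motion=[{"x":-4.6,"y":-2.2,"z":0.0,"rx":0.0,"ry":0.0,"rz":0.01,"gripper":0.57},{"x":-9.0,"y":-4.4,"z":0.0,"rx":0.0,"ry":0.0,"rz":0.01,"gripper":0.57},{"x":-13.5,"y":-6.6,"z":0.0,"rx":0.0,"ry":0.0,"rz":0.01,"gripper":0.57},{"x":-17.1,"y":-8.4,"z":0.0,"rx":0.0,"ry":0.0,"rz":0.01,"gripper":0.57},{"x":-17.1,"y":-8.4,"z":0.0,"rx":0.0,"ry":0.0,"rz":0.01,"gripper":0.57}])

```text
t: 6.25
position: [0.5051, -0.1672, 0.1451]
ee_rot: [[0.028, 1.0, 0.001], [1.0, -0.028, -0.001], [-0.001, 0.001, -1.0]]
force: [0.2, 0.4, -0.8]
opening: 0.0539
gripper_force: 0.0
```

carry_out(motion=[{"x":0.0,"y":0.0,"z":0.0,"rx":0.0,"ry":0.0,"rz":0.0,"gripper":0.5}])

```text
t: 6.35
position: [0.5076, -0.1626, 0.1446]
ee_rot: [[0.023, 1.0, 0.001], [1.0, -0.023, 0.0], [0.0, 0.001, -1.0]]
force: [-0.5, 0.1, -0.4]
opening: 0.0487
gripper_force: 0.0
```

```bash
python3 w.py pics/w3.png; python3 - <<'E'
from h import *
im=cam("top"); cv2.imwrite("pics/t3.png",cv2.resize(im["frame"][140:300,170:470],(0,0),fx=2,fy=2))
w=cv2.imread("pics/w3.png"); cv2.imwrite("pics/c3.png",np.vstack([cv2.resize(cv2.imread("pics/t3.png"),(600,320)),cv2.resize(w,(373,280)) [:, :].repeat(1,1) if False else cv2.copyMakeBorder(cv2.resize(w,(373,280)),0,0,0,227,0)]))
E
```

```text
[ 0.5081 -0.1615  0.1444] [[ 0.0206  0.9998  0.0008]
 [ 0.9998 -0.0206  0.0003]
 [ 0.0004  0.0008 -1.    ]]
brass top 1972 [315. 240.] med [ 0.5084 -0.1569  0.0337] rect [ 0.5082 -0.1635] [0.0845 0.0284] 88.5 rel [-0.2011  0.0062 11.0703]
```

View pics/c3.png

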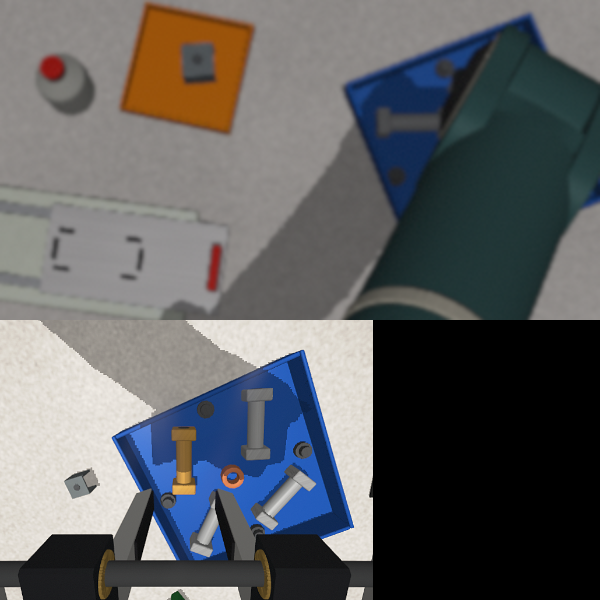

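The bracket stands in the tray at about (198,60) in the upper panel. The brass fitting is now bare at (184,460) in the wrist panel. I'll grip its waist.

carry_out(motion=[{"x":-0.2,"y":0.0,"z":4.0,"rx":0.0,"ry":0.0,"rz":0.0,"gripper":0.5},{"x":-0.2,"y":0.0,"z":8.0,"rx":0.0,"ry":0.0,"rz":0.0,"gripper":0.5},{"x":-0.2,"y":0.0,"z":11.5,"rx":0.0,"ry":0.0,"rz":0.0,"gripper":0.5},{"x":-0.2,"y":0.0,"z":13.0,"rx":0.0,"ry":0.0,"rz":0.0,"gripper":0.5},{"x":-0.2,"y":0.0,"z":13.5,"rx":0.0,"ry":0.0,"rz":0.0,"gripper":0.5}])

```text
t: 6.95
position: [0.5073, -0.1634, 0.008]
ee_rot: [[0.02, 1.0, -0.002], [1.0, -0.02, 0.0], [0.0, -0.002, -1.0]]
force: [-0.1, -0.1, 0.8]
opening: 0.0468
gripper_force: 0.0
```

carry_out(motion=[{"x":0.0,"y":0.0,"z":0.0,"rx":0.0,"ry":0.0,"rz":0.0,"gripper":0.1},{"x":0.0,"y":0.0,"z":0.0,"rx":0.0,"ry":0.0,"rz":0.0,"gripper":0.1},{"x":0.0,"y":0.0,"z":0.0,"rx":0.0,"ry":0.0,"rz":0.0,"gripper":0.1},{"x":0.0,"y":0.0,"z":0.0,"rx":0.0,"ry":0.0,"rz":0.0,"gripper":0.1},{"x":0.0,"y":0.0,"z":0.0,"rx":0.0,"ry":0.0,"rz":0.0,"gripper":0.1}], squeeze=25)

```text
t: 7.45
position: [0.5081, -0.1642, 0.0099]
ee_rot: [[0.021, 1.0, 0.001], [1.0, -0.021, 0.0], [0.0, 0.001, -1.0]]
force: [-1.6, 1.2, 9.7]
opening: 0.0189
gripper_force: 25.0
```

carry_out(motion=[{"x":0.0,"y":0.0,"z":-1.0,"rx":0.0,"ry":0.0,"rz":0.0,"gripper":0.1},{"x":0.0,"y":0.0,"z":-3.0,"rx":0.0,"ry":0.0,"rz":0.0,"gripper":0.1},{"x":0.0,"y":0.0,"z":-6.0,"rx":0.0,"ry":0.0,"rz":0.0,"gripper":0.1},{"x":0.0,"y":0.0,"z":-10.0,"rx":0.0,"ry":0.0,"rz":0.0,"gripper":0.1},{"x":0.0,"y":0.0,"z":-13.0,"rx":0.0,"ry":0.0,"rz":0.0,"gripper":0.1}])

```text
t: 7.95
position: [0.5075, -0.1645, 0.1417]
ee_rot: [[0.022, 1.0, 0.001], [1.0, -0.022, -0.0], [-0.0, 0.001, -1.0]]
force: [0.1, 0.1, -2.5]
opening: 0.0192
gripper_force: 25.0
```

```bash
cat > n.py <<'E'
from h import *
np.set_printoptions(precision=4,suppress=True)
for n in ["top","side"]:
    im=cam(n); h,s,v=cv2.split(cv2.cvtColor(im["frame"],cv2.COLOR_BGR2HSV))
    v2,u2=np.mgrid[0:480,0:640]; X=onplane(im,np.c_[u2.ravel(),v2.ravel()],.046).reshape(480,640,3)
    roi=(abs(X[...,0]-.432)<.032)&(abs(X[...,1]-.232)<.065)
    t=np.median(v[roi])*.6
    m=roi&(v<t); Q=X[m]; r=cv2.minAreaRect(Q[:,:2].astype(np.float32))
    print(n,t,m.sum(),np.round(r[0],4),np.round(r[1],4),r[2])
    X=onplane(im,np.c_[u2.ravel(),v2.ravel()],.070).reshape(480,640,3)
    m=((h<5)|(h>172))&(s>140)&(abs(X[...,0]-.42)<.05)&(abs(X[...,1]-.1)<.04)
    if n=="top": 
        r=cv2.minAreaRect(X[m][:,:2].astype(np.float32)); print("tab",np.round(r[0],4),np.round(r[1],4),r[2])
print(readout.get_obs()["position"])
E
python3 n.py
```

```text
top 87.6 62 [0.4386 0.23  ] [0.0988 0.0436] 84.41287231445312
tab [0.424  0.0986] [0.0078 0.0461] 84.435546875
side 111.6 127 [0.434  0.2276] [0.1077 0.0493] 83.73095703125
[ 0.5092 -0.1647  0.1431]
```

carry_out(motion=[{"x":4.0,"y":-1.1,"z":0.0,"rx":0.0,"ry":0.0,"rz":0.02,"gripper":0.1},{"x":8.5,"y":-2.4,"z":0.0,"rx":0.0,"ry":0.0,"rz":0.04,"gripper":0.1},{"x":13.0,"y":-3.7,"z":0.0,"rx":0.0,"ry":0.0,"rz":0.06,"gripper":0.1},{"x":17.5,"y":-5.0,"z":0.0,"rx":0.0,"ry":0.0,"rz":0.08,"gripper":0.1},{"x":22.0,"y":-6.2,"z":0.0,"rx":0.0,"ry":0.0,"rz":0.08,"gripper":0.1}])

```text
t: 8.55
position: [0.4488, 0.0587, 0.1387]
ee_rot: [[0.102, 0.995, -0.001], [0.995, -0.102, 0.0], [-0.0, -0.001, -1.0]]
force: [1.8, 1.0, -2.8]
opening: 0.0192
gripper_force: 25.0
```

carry_out(motion=[{"x":3.5,"y":-1.0,"z":0.0,"rx":0.0,"ry":0.0,"rz":0.0,"gripper":0.1},{"x":6.5,"y":-1.8,"z":0.0,"rx":0.0,"ry":0.0,"rz":0.0,"gripper":0.1},{"x":8.5,"y":-2.0,"z":0.0,"rx":0.0,"ry":0.0,"rz":0.0,"gripper":0.1},{"x":9.0,"y":-2.0,"z":0.0,"rx":0.0,"ry":0.0,"rz":0.0,"gripper":0.1},{"x":9.0,"y":-2.0,"z":0.0,"rx":0.0,"ry":0.0,"rz":0.0,"gripper":0.1}])

```text
t: 9.05
position: [0.4391, 0.1487, 0.1387]
ee_rot: [[0.1, 0.995, -0.0], [0.995, -0.1, -0.001], [-0.001, -0.0, -1.0]]
force: [-0.4, -1.4, -2.8]
opening: 0.0195
gripper_force: 25.0
```

```bash
cat > k.py <<'E'
from h import *
np.set_printoptions(precision=4,suppress=True)
im=cam("wrist"); cv2.imwrite("pics/w4.png",im["frame"]); np.savez("w4.npz",**im)
P=cloud(im); h,s,v=cv2.split(cv2.cvtColor(im["frame"],cv2.COLOR_BGR2HSV))
v2,u2=np.mgrid[0:480,0:640]; X=onplane(im,np.c_[u2.ravel(),v2.ravel()],.046).reshape(480,640,3)
m=(abs(X[...,0]-.436)<.035)&(abs(X[...,1]-.229)<.065)&(v<60)&(P[...,2]<.052)&(P[...,2]>.03)
r=cv2.minAreaRect(X[m][:,:2].astype(np.float32)); print("lips",m.sum(),np.round(r[0],4),np.round(r[1],4),r[2])
m=(h>12)&(h<28)&(s>120)&(P[...,2]>.1)&(P[...,2]<.19)
if m.sum()>50:
    Q=P[m]; zt=np.median(Q[:,2]); r=cv2.minAreaRect(Q[:,:2].astype(np.float32)); print("brass",m.sum(),zt,np.round(r[0],4),np.round(r[1],4),r[2])
o=readout.get_obs(); print(o["position"],o["ee_rot"],o["q"],o["opening"])
E
python3 k.py
```

```text
lips 978 [0.4384 0.2318] [0.0992 0.0455] 83.74571228027344
brass 10162 0.1578516036188703 [0.4394 0.1518] [0.0807 0.0295] 82.70572662353516
[0.4392 0.1479 0.1387] [[ 0.1012  0.9949 -0.0004]
 [ 0.9949 -0.1012 -0.0006]
 [-0.0007 -0.0004 -1.    ]] [-0.8929  0.2412  0.5706  2.0833 -0.1702  0.862  -0.3255] 0.019381081597629777
```

View pics/w4.png

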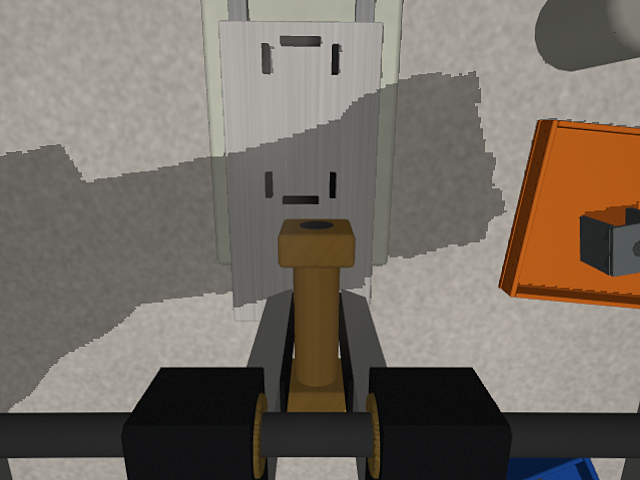

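The wrist view shows the cradle lips centred at about (301,120) and the fitting held straight. The bracket is in the tray. I'll move over the cradle and lower the fitting.

carry_out(motion=[{"x":4.5,"y":-0.5,"z":0.0,"rx":0.0,"ry":0.0,"rz":0.0,"gripper":0.1},{"x":8.1,"y":-1.0,"z":0.0,"rx":0.0,"ry":0.0,"rz":0.0,"gripper":0.1},{"x":8.1,"y":-1.0,"z":3.0,"rx":0.0,"ry":0.0,"rz":0.0,"gripper":0.1},{"x":8.1,"y":-1.0,"z":6.0,"rx":0.0,"ry":0.0,"rz":0.0,"gripper":0.1},{"x":8.1,"y":-1.0,"z":7.8,"rx":0.0,"ry":0.0,"rz":0.0,"gripper":0.1}])

```text
t: 9.6
position: [0.4371, 0.2285, 0.0591]
ee_rot: [[0.102, 0.995, -0.001], [0.995, -0.102, -0.002], [-0.002, -0.001, -1.0]]
force: [-0.3, 0.1, -2.5]
opening: 0.0194
gripper_force: 25.0
```

carry_out(motion=[{"x":0.0,"y":0.0,"z":0.0,"rx":0.0,"ry":0.0,"rz":0.0,"gripper":0.1},{"x":0.0,"y":0.0,"z":0.0,"rx":0.0,"ry":0.0,"rz":0.0,"gripper":0.1}])

```text
t: 9.8
position: [0.438, 0.2292, 0.0615]
ee_rot: [[0.102, 0.995, 0.0], [0.995, -0.102, -0.001], [-0.001, 0.0, -1.0]]
force: [1.0, -0.1, -1.9]
opening: 0.0193
gripper_force: 25.0
```

```bash
python3 - <<'E'
from h import *
np.set_printoptions(precision=4,suppress=True)
o=readout.get_obs(); print(o["position"],o["ee_rot"],o["force"],rel([.438,.231,.041]))
im=cam("wrist");s=cam("side")
cv2.imwrite("pics/c5.png",np.hstack([im["frame"][120:420,160:480],cv2.resize(s["frame"][160:270,170:310],(382,300),interpolation=cv2.INTER_CUBIC)]))
E
```

```text
[0.438  0.2292 0.0615] [[ 0.1024  0.9947  0.    ]
 [ 0.9947 -0.1024 -0.0006]
 [-0.0006  0.0001 -1.    ]] [ 0.9869 -0.1137 -1.8977] [ 0.18   -0.0203  2.0458]
```

View pics/c5.png

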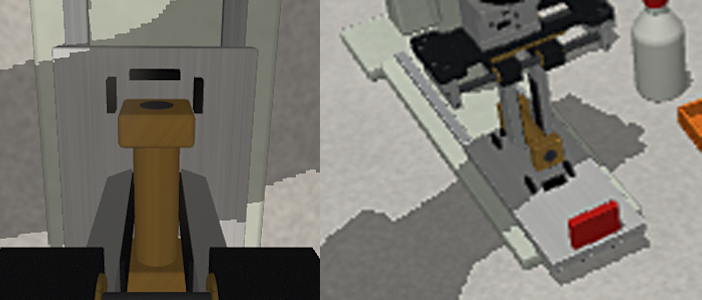

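The fitting, at x≈156, is centred between the far side lips at x≈111 and 198. I'll lower it slowly.

carry_out(motion=[{"x":0.1,"y":-0.05,"z":0.6,"rx":0.0,"ry":0.0,"rz":0.0,"gripper":0.1},{"x":0.1,"y":-0.05,"z":1.1,"rx":0.0,"ry":0.0,"rz":0.0,"gripper":0.1},{"x":0.1,"y":-0.05,"z":1.5,"rx":0.0,"ry":0.0,"rz":0.0,"gripper":0.1},{"x":0.1,"y":-0.05,"z":1.7,"rx":0.0,"ry":0.0,"rz":0.0,"gripper":0.1},{"x":0.1,"y":-0.05,"z":1.7,"rx":0.0,"ry":0.0,"rz":0.0,"gripper":0.1}])

```text
t: 10.4
position: [0.437, 0.2311, 0.0437]
ee_rot: [[0.101, 0.995, -0.0], [0.995, -0.101, -0.001], [-0.001, -0.0, -1.0]]
force: [-0.4, 0.0, -2.0]
opening: 0.0196
gripper_force: 25.0
```

carry_out(motion=[{"x":0.0,"y":0.0,"z":0.1,"rx":0.0,"ry":0.0,"rz":0.0,"gripper":0.1},{"x":0.0,"y":0.0,"z":0.15,"rx":0.0,"ry":0.0,"rz":0.0,"gripper":0.1},{"x":0.0,"y":0.0,"z":0.15,"rx":0.0,"ry":0.0,"rz":0.0,"gripper":0.1}])

```text
t: 10.7
position: [0.4372, 0.2313, 0.0425]
ee_rot: [[0.101, 0.995, 0.0], [0.995, -0.101, -0.0], [-0.0, 0.0, -1.0]]
force: [-0.1, -0.0, -1.7]
opening: 0.0194
gripper_force: 25.0
```

carry_out(motion=[{"x":0.0,"y":0.0,"z":0.1,"rx":0.0,"ry":0.0,"rz":0.0,"gripper":0.1},{"x":0.0,"y":0.0,"z":0.15,"rx":0.0,"ry":0.0,"rz":0.0,"gripper":0.1},{"x":0.0,"y":0.0,"z":0.15,"rx":0.0,"ry":0.0,"rz":0.0,"gripper":0.1}])

```text
t: 11.0
position: [0.4371, 0.2313, 0.041]
ee_rot: [[0.101, 0.995, -0.0], [0.995, -0.101, -0.0], [-0.0, -0.0, -1.0]]
force: [-1.2, 0.8, -1.4]
opening: 0.0189
gripper_force: 25.0
```

carry_out(motion=[{"x":0.0,"y":0.0,"z":0.08,"rx":0.0,"ry":0.0,"rz":0.0,"gripper":0.1},{"x":0.0,"y":0.0,"z":0.1,"rx":0.0,"ry":0.0,"rz":0.0,"gripper":0.1},{"x":0.0,"y":0.0,"z":0.1,"rx":0.0,"ry":0.0,"rz":0.0,"gripper":0.1}])

```text
t: 11.3
position: [0.4372, 0.2317, 0.0408]
ee_rot: [[0.101, 0.995, 0.0], [0.995, -0.101, 0.001], [0.001, -0.0, -1.0]]
force: [-7.3, -1.0, 20.6]
opening: 0.0192
gripper_force: 25.0
```

Contact, on the cradle floor. I'll ease off slightly and open.

carry_out(motion=[{"x":0.0,"y":0.0,"z":-0.08,"rx":0.0,"ry":0.0,"rz":0.0,"gripper":0.1},{"x":0.0,"y":0.0,"z":-0.08,"rx":0.0,"ry":0.0,"rz":0.0,"gripper":0.25},{"x":0.0,"y":0.0,"z":-0.08,"rx":0.0,"ry":0.0,"rz":0.0,"gripper":0.42},{"x":0.0,"y":0.0,"z":-0.08,"rx":0.0,"ry":0.0,"rz":0.0,"gripper":0.42},{"x":0.0,"y":0.0,"z":-0.08,"rx":0.0,"ry":0.0,"rz":0.0,"gripper":0.42}], squeeze=10)

```text
t: 11.8
position: [0.4372, 0.2312, 0.0407]
ee_rot: [[0.101, 0.995, -0.0], [0.995, -0.101, -0.0], [-0.0, 0.0, -1.0]]
force: [-0.2, -0.3, 0.1]
opening: 0.039
gripper_force: 0.0
```

carry_out(motion=[{"x":0.0,"y":0.0,"z":-2.0,"rx":0.0,"ry":0.0,"rz":0.0,"gripper":0.42},{"x":0.0,"y":0.0,"z":-5.0,"rx":0.0,"ry":0.0,"rz":0.0,"gripper":0.42},{"x":0.0,"y":0.0,"z":-8.0,"rx":0.0,"ry":0.0,"rz":0.0,"gripper":0.42},{"x":-4.0,"y":0.0,"z":-9.0,"rx":0.0,"ry":0.0,"rz":0.0,"gripper":0.42},{"x":-8.0,"y":0.0,"z":-9.0,"rx":0.0,"ry":0.0,"rz":0.0,"gripper":0.1}])

```text
t: 12.3
position: [0.4296, 0.1515, 0.1322]
ee_rot: [[0.099, 0.995, 0.002], [0.995, -0.099, 0.001], [0.002, 0.002, -1.0]]
force: [0.5, 0.3, -0.3]
opening: 0.0347
gripper_force: 0.0
```

carry_out(motion=[{"x":-4.5,"y":0.0,"z":0.0,"rx":0.0,"ry":0.0,"rz":0.0,"gripper":0.0},{"x":-8.0,"y":0.0,"z":0.0,"rx":0.0,"ry":0.0,"rz":0.0,"gripper":0.0},{"x":-8.0,"y":0.0,"z":0.0,"rx":0.0,"ry":0.0,"rz":0.0,"gripper":0.0}])

```text
t: 12.6
position: [0.4204, 0.0683, 0.131]
ee_rot: [[0.106, 0.994, -0.0], [0.994, -0.106, 0.0], [0.0, -0.0, -1.0]]
force: [-0.4, 0.5, -0.0]
opening: 0.0109
gripper_force: 0.0
```

```bash
python3 - <<'E'
from h import *
np.set_printoptions(precision=4,suppress=True)
o=readout.get_obs(); print(o["position"],o["opening"],o["q"])
im=cam("wrist");s=cam("side")
cv2.imwrite("pics/c6.png",np.hstack([cv2.resize(im["frame"],(420,315)),cv2.resize(s["frame"][60:270,160:340],(270,315),interpolation=cv2.INTER_CUBIC)]))
P=cloud(im); h,sa,v=cv2.split(cv2.cvtColor(im["frame"],cv2.COLOR_BGR2HSV))
m=(h>12)&(h<28)&(sa>120)&(abs(P[...,0]-.438)<.04)&(abs(P[...,1]-.231)<.07)&(P[...,2]>.055)&(P[...,2]<.075)
Q=P[m];r=cv2.minAreaRect(Q[:,:2].astype(np.float32));print(m.sum(),np.percentile(Q[:,2],[5,50,95]),r)
# ring light black, from side & top
for n in ["side","top"]:
    c=cam(n);P=cloud(c);v=c["frame"].max(2)
    m=(v<60)&(P[...,2]>.16)&(P[...,2]<.22)&(abs(P[...,1]-.42)<.09)&(abs(P[...,0]-.45)<.09)
    if m.sum(): Q=P[m];print(n,m.sum(),Q.min(0),Q.max(0),np.median(Q,0))
    m=(c["frame"].min(2)>100)&(P[...,2]>.24)&(P[...,2]<.40)&(P[...,1]<.56)&(P[...,1]>.3)&(P[...,0]>.3)&(P[...,0]<.6)
    if m.sum(): Q=P[m];print("head",n,m.sum(),np.percentile(Q,[2,50,98],axis=0))
E
```

```text
[0.4204 0.0683 0.131 ] 0.010948618508444582 [-0.8015  0.184   0.627   2.1744 -0.1471  0.823  -0.1884]
2185 [0.0571 0.0646 0.0661] ((0.43523675203323364, 0.2017648071050644), (0.02425856702029705, 0.029209541156888008), 83.69012451171875)
side 517 [0.4134 0.3558 0.1645] [0.491  0.4232 0.22  ] [0.4401 0.3706 0.1909]
head side 693 [[0.4067 0.3525 0.2536]
 [0.4229 0.3658 0.2811]
 [0.4705 0.5297 0.3435]]
top 324 [0.4172 0.3542 0.1682] [0.4897 0.3979 0.2125] [0.4464 0.3655 0.1892]
head top 3184 [[0.4172 0.3596 0.2973]
 [0.4626 0.4103 0.3761]
 [0.4987 0.5447 0.3828]]
```

View pics/c6.png

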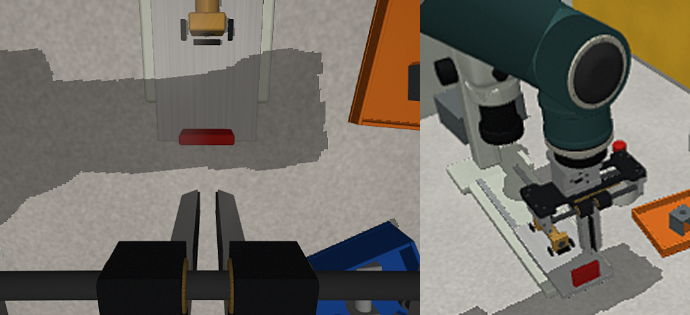

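The fitting lies in the cradle, with its flange top 66 mm above the bench as expected. The tab is at (206,136) in the wrist panel. I'll close the fingers, lean the tool back so the camera and wrist stay clear of the scope, and come down behind the tab.

carry_out(motion=[{"x":-1.5,"y":0.0,"z":0.0,"rx":0.0,"ry":0.14,"rz":0.0,"gripper":0.0},{"x":-1.5,"y":0.0,"z":2.0,"rx":0.0,"ry":0.28,"rz":0.0,"gripper":0.0},{"x":-1.5,"y":0.0,"z":5.0,"rx":0.0,"ry":0.42,"rz":0.0,"gripper":0.0},{"x":-1.5,"y":0.0,"z":7.5,"rx":0.0,"ry":0.45,"rz":0.0,"gripper":0.0},{"x":-1.5,"y":0.0,"z":8.0,"rx":0.0,"ry":0.45,"rz":0.0,"gripper":0.0}])

```text
t: 13.3
position: [0.4202, 0.058, 0.05]
ee_rot: [[0.089, 0.995, 0.045], [0.895, -0.1, 0.436], [0.438, 0.002, -0.899]]
force: [0.7, 1.2, -0.3]
opening: 0.0003
gripper_force: 0.0
```

carry_out(motion=[{"x":0.0,"y":0.0,"z":0.0,"rx":0.0,"ry":0.0,"rz":0.0,"gripper":0.0},{"x":0.0,"y":0.0,"z":0.0,"rx":0.0,"ry":0.0,"rz":0.0,"gripper":0.0}])

```text
t: 13.5
position: [0.4192, 0.0572, 0.0506]
ee_rot: [[0.093, 0.995, 0.041], [0.897, -0.101, 0.431], [0.433, -0.003, -0.901]]
force: [-0.5, 0.4, -0.3]
opening: 0.0008
gripper_force: 0.0
```

```bash
python3 -c "
from h import *
np.set_printoptions(precision=4,suppress=True)
o=readout.get_obs();print(o['position'],o['ee_rot'],o['q'],o['force'],o['opening'])
R=np.array(o['ee_rot']); d=np.array([.1,.995,0]); print('1cm slide in tool:',R.T@d,'1cm up',R.T@[0,0,1], rel([.4225,.085,.05]))"
```

```text
[0.4192 0.0572 0.0506] [[ 0.0925  0.9948  0.0414]
 [ 0.8965 -0.1013  0.4312]
 [ 0.4332 -0.0028 -0.9013]] [-0.2712  0.4004  0.47    2.2665 -0.9415  0.808   0.8386] [-0.4787  0.3521 -0.2949] 0.0007512730900826482
1cm slide in tool: [ 0.9013 -0.0013  0.4332] 1cm up [ 0.4332 -0.0028 -0.9013] [2.4949 0.0469 1.2629]
```

carry_out(motion=[{"x":1.2,"y":0.0,"z":0.6,"rx":0.0,"ry":0.0,"rz":0.0,"gripper":0.0},{"x":2.0,"y":0.0,"z":1.0,"rx":0.0,"ry":0.0,"rz":0.0,"gripper":0.0},{"x":2.4,"y":0.0,"z":1.15,"rx":0.0,"ry":0.0,"rz":0.0,"gripper":0.0},{"x":2.7,"y":0.0,"z":1.3,"rx":0.0,"ry":0.0,"rz":0.0,"gripper":0.0},{"x":3.1,"y":0.0,"z":1.5,"rx":0.0,"ry":0.0,"rz":0.0,"gripper":0.0}])

```text
t: 14.0
position: [0.4231, 0.0918, 0.0511]
ee_rot: [[0.09, 0.995, 0.044], [0.896, -0.101, 0.432], [0.435, 0.001, -0.901]]
force: [-0.9, -2.0, 0.9]
opening: 0.0003
gripper_force: 1.1
```

carry_out(motion=[{"x":0.5,"y":0.0,"z":0.24,"rx":0.0,"ry":0.0,"rz":0.0,"gripper":0.0},{"x":1.2,"y":0.0,"z":0.58,"rx":0.0,"ry":0.0,"rz":0.0,"gripper":0.0},{"x":2.1,"y":0.0,"z":1.0,"rx":0.0,"ry":0.0,"rz":0.0,"gripper":0.0},{"x":3.0,"y":0.0,"z":1.44,"rx":0.0,"ry":0.0,"rz":0.0,"gripper":0.0},{"x":3.9,"y":0.0,"z":1.87,"rx":0.0,"ry":0.0,"rz":0.0,"gripper":0.0}])

```text
t: 14.5
position: [0.4276, 0.1354, 0.0509]
ee_rot: [[0.091, 0.995, 0.044], [0.896, -0.101, 0.433], [0.435, 0.0, -0.901]]
force: [1.3, -2.4, 1.8]
opening: 0.0001
gripper_force: 1.3
```

carry_out(motion=[{"x":0.9,"y":0.0,"z":0.43,"rx":0.0,"ry":0.0,"rz":0.0,"gripper":0.0},{"x":1.8,"y":0.0,"z":0.87,"rx":0.0,"ry":0.0,"rz":0.0,"gripper":0.0},{"x":2.7,"y":0.0,"z":1.3,"rx":0.0,"ry":0.0,"rz":0.0,"gripper":0.0},{"x":3.6,"y":0.0,"z":1.73,"rx":0.0,"ry":0.0,"rz":0.0,"gripper":0.0},{"x":4.5,"y":0.0,"z":2.16,"rx":0.0,"ry":0.0,"rz":0.0,"gripper":0.0}])

```text
t: 15.0
position: [0.4324, 0.1849, 0.051]
ee_rot: [[0.091, 0.995, 0.044], [0.896, -0.101, 0.433], [0.435, -0.0, -0.901]]
force: [1.3, -2.8, -0.5]
opening: 0.0006
gripper_force: 1.3
```

```bash
cat > q.py <<'E'
from h import *
np.set_printoptions(precision=4,suppress=True)
import sys
o=readout.get_obs();print(o['position'],o['ee_rot'][:,2],o['q'],o['force'])
im=cam("wrist");s=cam("side");t=cam("top")
cv2.imwrite(sys.argv[1],np.hstack([cv2.resize(im["frame"],(400,300)),cv2.resize(s["frame"][50:270,150:340],(259,300),interpolation=cv2.INTER_CUBIC)]))
P=cloud(im); h,sa,v=cv2.split(cv2.cvtColor(im["frame"],cv2.COLOR_BGR2HSV))
m=((h<5)|(h>172))&(sa>140)&(P[...,2]>.03)&(P[...,2]<.08)&(abs(P[...,0]-.44)<.08)
if m.sum(): print("tab",m.sum(),np.percentile(P[m],[2,50,98],axis=0))
E
python3 q.py pics/c7.png
```

```text
[0.4324 0.1849 0.051 ] [ 0.0438  0.4326 -0.9005] [-0.4897  0.3918  0.368   2.2521 -1.0328  0.6818  0.6217] [ 1.2957 -2.752  -0.5127]
tab 2854 [[0.4114 0.1918 0.0516]
 [0.4344 0.1975 0.0689]
 [0.4577 0.204  0.0703]]
```

View pics/c7.png

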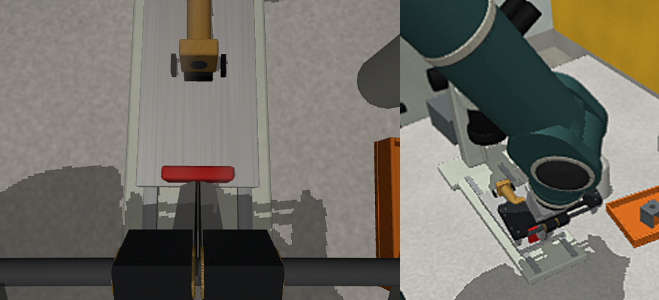

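The tab at (198,174) is being pushed straight and the fitting is still in the cradle. I'll carry on slowly to the stop.

carry_out(motion=[{"x":0.9,"y":0.0,"z":0.43,"rx":0.0,"ry":0.0,"rz":0.0,"gripper":0.0},{"x":1.8,"y":0.0,"z":0.87,"rx":0.0,"ry":0.0,"rz":0.0,"gripper":0.0},{"x":2.7,"y":0.0,"z":1.3,"rx":0.0,"ry":0.0,"rz":0.0,"gripper":0.0},{"x":3.6,"y":0.0,"z":1.73,"rx":0.0,"ry":0.0,"rz":0.0,"gripper":0.0},{"x":4.2,"y":0.0,"z":2.02,"rx":0.0,"ry":0.0,"rz":0.0,"gripper":0.0}])

```text
t: 15.65
position: [0.4371, 0.2316, 0.0511]
ee_rot: [[0.09, 0.995, 0.044], [0.896, -0.1, 0.433], [0.435, 0.0, -0.9]]
force: [1.0, -2.3, -1.1]
opening: 0.0005
gripper_force: 1.2
```

carry_out(motion=[{"x":0.27,"y":0.0,"z":0.13,"rx":0.0,"ry":0.0,"rz":0.0,"gripper":0.0},{"x":0.54,"y":0.0,"z":0.26,"rx":0.0,"ry":0.0,"rz":0.0,"gripper":0.0},{"x":0.81,"y":0.0,"z":0.39,"rx":0.0,"ry":0.0,"rz":0.0,"gripper":0.0}])

```text
t: 15.95
position: [0.4379, 0.2395, 0.0511]
ee_rot: [[0.091, 0.995, 0.044], [0.896, -0.101, 0.433], [0.435, -0.0, -0.901]]
force: [-0.2, -2.4, 0.6]
opening: 0.0003
gripper_force: 1.1
```

carry_out(motion=[{"x":0.22,"y":0.0,"z":0.105,"rx":0.0,"ry":0.0,"rz":0.0,"gripper":0.0},{"x":0.45,"y":0.0,"z":0.215,"rx":0.0,"ry":0.0,"rz":0.0,"gripper":0.0}])

```text
t: 16.15
position: [0.4385, 0.2444, 0.0511]
ee_rot: [[0.091, 0.995, 0.044], [0.896, -0.101, 0.433], [0.435, 0.0, -0.9]]
force: [0.1, -1.8, -0.4]
opening: 0.0005
gripper_force: 1.1
```

carry_out(motion=[{"x":0.22,"y":0.0,"z":0.105,"rx":0.0,"ry":0.0,"rz":0.0,"gripper":0.0},{"x":0.4,"y":0.0,"z":0.19,"rx":0.0,"ry":0.0,"rz":0.0,"gripper":0.0}])

```text
t: 16.35
position: [0.4389, 0.2489, 0.0512]
ee_rot: [[0.091, 0.995, 0.044], [0.896, -0.101, 0.433], [0.435, 0.0, -0.9]]
force: [-0.2, -1.5, -0.8]
opening: 0.0005
gripper_force: 1.1
```

carry_out(motion=[{"x":0.18,"y":0.0,"z":0.085,"rx":0.0,"ry":0.0,"rz":0.0,"gripper":0.0},{"x":0.27,"y":0.0,"z":0.13,"rx":0.0,"ry":0.0,"rz":0.0,"gripper":0.0}])

```text
t: 16.55
position: [0.4392, 0.252, 0.0512]
ee_rot: [[0.091, 0.995, 0.044], [0.896, -0.101, 0.433], [0.435, 0.0, -0.9]]
force: [-1.0, -2.1, -0.6]
opening: 0.0005
gripper_force: 1.0
```

carry_out(motion=[{"x":0.18,"y":0.0,"z":0.085,"rx":0.0,"ry":0.0,"rz":0.0,"gripper":0.0},{"x":0.27,"y":0.0,"z":0.13,"rx":0.0,"ry":0.0,"rz":0.0,"gripper":0.0}])

```text
t: 16.75
position: [0.4396, 0.2539, 0.0509]
ee_rot: [[0.092, 0.995, 0.044], [0.896, -0.102, 0.432], [0.434, 0.0, -0.901]]
force: [-3.3, -15.6, 5.9]
opening: 0.0001
gripper_force: 7.6
```

carry_out(motion=[{"x":0.18,"y":0.0,"z":0.085,"rx":0.0,"ry":0.0,"rz":0.0,"gripper":0.0},{"x":0.27,"y":0.0,"z":0.13,"rx":0.0,"ry":0.0,"rz":0.0,"gripper":0.0}])

```text
t: 16.95
position: [0.4397, 0.2545, 0.0506]
ee_rot: [[0.094, 0.995, 0.045], [0.897, -0.104, 0.43], [0.432, -0.0, -0.902]]
force: [-12.3, -36.9, 24.1]
opening: 0.0008
gripper_force: 19.2
```

That's the stop: 37 N with the TCP no longer advancing. I'll back off straight and check.

carry_out(motion=[{"x":-0.5,"y":0.0,"z":-0.24,"rx":0.0,"ry":0.0,"rz":0.0,"gripper":0.0},{"x":-1.8,"y":0.0,"z":-0.87,"rx":0.0,"ry":0.0,"rz":0.0,"gripper":0.0},{"x":-4.5,"y":0.0,"z":-2.2,"rx":0.0,"ry":0.0,"rz":0.0,"gripper":0.0},{"x":-8.0,"y":0.0,"z":-3.9,"rx":0.0,"ry":0.0,"rz":0.0,"gripper":0.0},{"x":-12.0,"y":0.0,"z":-5.8,"rx":0.0,"ry":0.0,"rz":0.0,"gripper":0.0}])

```text
t: 17.45
position: [0.4259, 0.1242, 0.0515]
ee_rot: [[0.089, 0.995, 0.044], [0.896, -0.099, 0.434], [0.436, 0.0, -0.9]]
force: [0.8, -1.3, 0.7]
opening: 0.0003
gripper_force: 0.0
```

carry_out(motion=[{"x":-4.0,"y":0.0,"z":-3.0,"rx":0.0,"ry":0.0,"rz":0.0,"gripper":0.0},{"x":-8.0,"y":0.0,"z":-6.0,"rx":0.0,"ry":0.0,"rz":0.0,"gripper":0.0},{"x":-12.0,"y":0.0,"z":-9.0,"rx":0.0,"ry":0.0,"rz":0.0,"gripper":0.0},{"x":-14.0,"y":0.0,"z":-13.0,"rx":0.0,"ry":0.0,"rz":0.0,"gripper":0.0},{"x":-14.0,"y":0.0,"z":-13.0,"rx":0.0,"ry":0.0,"rz":0.0,"gripper":0.0}])

```text
t: 17.95
position: [0.4087, -0.0617, 0.1097]
ee_rot: [[0.095, 0.994, 0.05], [0.896, -0.107, 0.431], [0.434, 0.004, -0.901]]
force: [0.5, 1.4, 0.5]
opening: 0.0006
gripper_force: 0.0
```

```bash
python3 q.py pics/c8.png; python3 - <<'E'
from h import *
t=cam("top")["frame"];s=cam("side")["frame"]
cv2.imwrite("pics/c9.png",np.hstack([cv2.resize(t[130:310,20:480],(0,0),fx=.9,fy=1.6667,interpolation=cv2.INTER_CUBIC) if False else cv2.resize(t[130:310,20:480],(460,180)),cv2.resize(s[50:350,150:470],(320,300))[:180]]) if False else cv2.resize(s[40:360,150:480],(619,600),interpolation=cv2.INTER_CUBIC))
E
```

```text
[ 0.4087 -0.0617  0.1097] [ 0.0499  0.4306 -0.9011] [-0.1206  0.3321  0.6178  2.1781 -0.7344  1.015   0.8823] [0.4545 1.4453 0.5068]
```

View pics/c9.png

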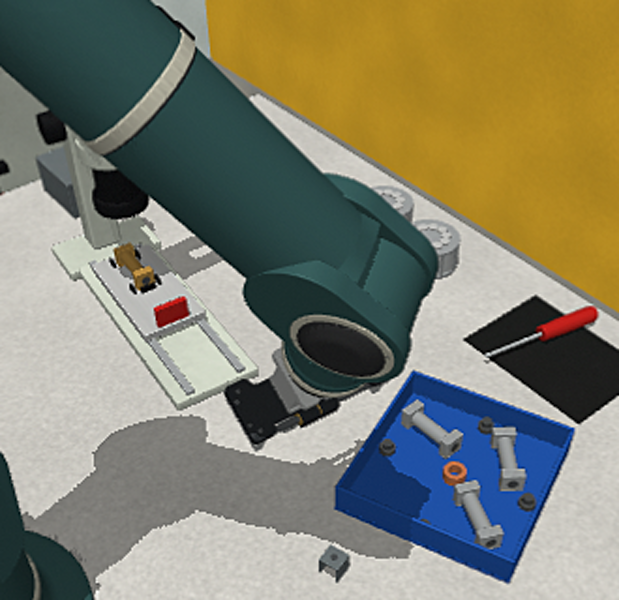

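The side view shows the carriage in, the fitting at (135,265) in its cradle below the ring light, and the crate parts undisturbed. I'll check the tab and bottle numerically, then hand in.

```bash
python3 - <<'E'
from h import *
np.set_printoptions(precision=4,suppress=True)
for n in ["top","side"]:
    im=cam(n);P=cloud(im);h,s,v=cv2.split(cv2.cvtColor(im["frame"],cv2.COLOR_BGR2HSV))
    red=((h<5)|(h>172))&(s>140)
    for nm,c,lo in [("tab",(.44,.265),.03),("cap",(.627,.272),.1)]:
        m=red&(np.hypot(P[...,0]-c[0],P[...,1]-c[1])<.05)&(P[...,2]>lo)
        if m.sum(): print(n,nm,m.sum(),np.median(P[m],0))
E
```

```text
top tab 94 [0.4422 0.2629 0.0684]
top cap 101 [0.6274 0.2728 0.1297]
side tab 185 [0.4382 0.2628 0.0583]
```

```bash
python3 -c "
from h import *
print(rel([.4259,.1242,.0512]))
print(rel([.4370,.2350,.0512]))"
```

```text
[13.84003291  0.03185055 12.89056698]
[23.86530371  0.0359162  17.73746588]
```

The top view puts the tab about 1–3 mm short of where I expect it, so I'll push again lightly to make sure it is home.

carry_out(motion=[{"x":2.5,"y":0.0,"z":4.0,"rx":0.0,"ry":0.0,"rz":0.0,"gripper":0.0},{"x":6.0,"y":0.0,"z":7.0,"rx":0.0,"ry":0.0,"rz":0.0,"gripper":0.0},{"x":10.0,"y":0.0,"z":10.0,"rx":0.0,"ry":0.0,"rz":0.0,"gripper":0.0},{"x":13.8,"y":0.0,"z":12.8,"rx":0.0,"ry":0.0,"rz":0.0,"gripper":0.0},{"x":17.4,"y":0.0,"z":14.6,"rx":0.0,"ry":0.0,"rz":0.0,"gripper":0.0}])

```text
t: 18.8
position: [0.4289, 0.1653, 0.0505]
ee_rot: [[0.09, 0.995, 0.041], [0.896, -0.099, 0.433], [0.435, -0.002, -0.901]]
force: [1.0, -0.0, -0.6]
opening: 0.0002
gripper_force: 0.0
```

carry_out(motion=[{"x":3.0,"y":0.0,"z":1.45,"rx":0.0,"ry":0.0,"rz":0.0,"gripper":0.0},{"x":5.0,"y":0.0,"z":2.4,"rx":0.0,"ry":0.0,"rz":0.0,"gripper":0.0},{"x":6.4,"y":0.0,"z":3.1,"rx":0.0,"ry":0.0,"rz":0.0,"gripper":0.0},{"x":6.4,"y":0.0,"z":3.1,"rx":0.0,"ry":0.0,"rz":0.0,"gripper":0.0}])

```text
t: 19.2
position: [0.4367, 0.2351, 0.0513]
ee_rot: [[0.088, 0.995, 0.042], [0.896, -0.098, 0.433], [0.435, -0.0, -0.9]]
force: [-0.3, -1.1, -0.4]
opening: 0.0001
gripper_force: 0.0
```

```bash
python3 q.py pics/c10.png; python3 -c "
from h import *
print(rel([.4393,.2515,.0512]))"
```

```text
[0.4367 0.2351 0.0513] [ 0.0422  0.433  -0.9004] [-0.5713  0.404   0.3347  2.2225 -1.0517  0.6424  0.53  ] [-0.2635 -1.0988 -0.4093]
tab 3056 [[0.4188 0.2595 0.0431]
 [0.4429 0.2648 0.0688]
 [0.4649 0.2718 0.0703]]
[1.73369288 0.00455921 0.84919644]
```

carry_out(motion=[{"x":0.8,"y":0.0,"z":0.4,"rx":0.0,"ry":0.0,"rz":0.0,"gripper":0.0},{"x":1.5,"y":0.0,"z":0.73,"rx":0.0,"ry":0.0,"rz":0.0,"gripper":0.0},{"x":1.7,"y":0.0,"z":0.83,"rx":0.0,"ry":0.0,"rz":0.0,"gripper":0.0}])

```text
t: 19.65
position: [0.4393, 0.2529, 0.0515]
ee_rot: [[0.09, 0.995, 0.044], [0.896, -0.1, 0.433], [0.435, 0.0, -0.9]]
force: [0.2, -1.6, 0.9]
opening: 0.0004
gripper_force: 0.9
```

carry_out(motion=[{"x":0.09,"y":0.0,"z":0.045,"rx":0.0,"ry":0.0,"rz":0.0,"gripper":0.0},{"x":0.22,"y":0.0,"z":0.105,"rx":0.0,"ry":0.0,"rz":0.0,"gripper":0.0},{"x":0.3,"y":0.0,"z":0.145,"rx":0.0,"ry":0.0,"rz":0.0,"gripper":0.0}])

```text
t: 19.95
position: [0.4396, 0.2539, 0.0512]
ee_rot: [[0.092, 0.995, 0.044], [0.896, -0.102, 0.431], [0.434, 0.0, -0.901]]
force: [-5.7, -16.6, 11.4]
opening: 0.0004
gripper_force: 8.8
```

It is home, with the stop at the same place as before. I'll ease off slowly and retreat.

carry_out(motion=[{"x":-0.1,"y":0.0,"z":-0.05,"rx":0.0,"ry":0.0,"rz":0.0,"gripper":0.0},{"x":-0.2,"y":0.0,"z":-0.1,"rx":0.0,"ry":0.0,"rz":0.0,"gripper":0.0},{"x":-0.6,"y":0.0,"z":-0.29,"rx":0.0,"ry":0.0,"rz":0.0,"gripper":0.0},{"x":-2.5,"y":0.0,"z":-1.2,"rx":0.0,"ry":0.0,"rz":0.0,"gripper":0.0},{"x":-6.0,"y":0.0,"z":-2.9,"rx":0.0,"ry":0.0,"rz":0.0,"gripper":0.0}])

```text
t: 20.45
position: [0.4325, 0.1901, 0.0516]
ee_rot: [[0.087, 0.995, 0.043], [0.896, -0.097, 0.434], [0.436, 0.0, -0.9]]
force: [1.4, -0.0, 0.1]
opening: 0.0006
gripper_force: 0.0
```

carry_out(motion=[{"x":-4.0,"y":0.0,"z":-3.0,"rx":0.0,"ry":0.0,"rz":0.0,"gripper":0.0},{"x":-6.0,"y":0.0,"z":-5.0,"rx":0.0,"ry":0.0,"rz":0.0,"gripper":0.0},{"x":-7.0,"y":0.0,"z":-6.0,"rx":0.0,"ry":0.0,"rz":0.0,"gripper":0.0},{"x":-7.0,"y":0.0,"z":-6.0,"rx":0.0,"ry":0.0,"rz":0.0,"gripper":0.0},{"x":-7.0,"y":0.0,"z":-6.0,"rx":0.0,"ry":0.0,"rz":0.0,"gripper":0.0}])

```text
t: 20.95
position: [0.4239, 0.1015, 0.0749]
ee_rot: [[0.09, 0.995, 0.044], [0.896, -0.1, 0.433], [0.435, 0.0, -0.9]]
force: [0.1, 0.2, -0.3]
opening: 0.0003
gripper_force: 0.0
```

```bash
python3 -c "
from h import *
print(hand_in())"
```

```text
the job is handed in; nothing more can be done
None
```

Handed in at about 21 s (no verdict was returned): the bracket is in the orange tray, the brass fitting lies in the cradle, and the carriage is pushed home against its stop, with the bottle and other crate parts left where they were.

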